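# Load a furniture leg into the V-groove drilling jig

### The arm

A 6-joint arm with a two-finger parallel gripper is mounted at the origin on the work surface. World frame = base frame: x ahead of the robot, y to its left, z up, the work surface at z = 0. Lengths are in mm, angles in degrees, forces in N, time in s.
With the tool pointing down it reaches from about 325 to 875 mm from the base axis. Payload 4.4 kg.
Tool frame: the origin (TCP) lies at the very end of the fingers, on their centre line; the grasp point (between the pads) lies 19 mm behind it; x points along the fingers, y is the direction in which the jaws open and shut, and the axes are right-handed (so a half turn about x gives the same grasp; the last joint's range is limited). The gripper opens to 85 mm and grips with 20 to 120 N. Pads are 22 mm wide; open, the fingers measure 114 mm over their backs; the gripper's body (76 mm by 85 mm) begins 54 mm behind the grasp point. The pads swing forward as they close: fully open they stand 13 mm farther back than shut.
Start: joints at [-81.389, 11.837, 88.321, -0, 79.842, -8.623], TCP at [170.351, -549.188, 231.282] pointing down, gripper open.
Joint ranges: [-156.59, 156.59], [-49.26, 127.26], [12.9, 141.05], [-63.56, 243.56], [4.71, 150.69], [-161.64, 161.64]. Speed limits (degrees/s): [159.86, 159.86, 180, 180, 180, 180].

### API

Orientations are given as [roll, pitch, yaw] about the fixed x, y, z axes, in that order (R = Rz(yaw) Ry(pitch) Rx(roll)).
In Python, from bench import sensors, cams, manip gives the robot as it stands.
- The arm moves only by the tool drive_tool, never from a script. Its argument "commands" is a list of rows, each a list of 7 numbers: the shift along the tool's x, y, z in cm, then the turn, a rotation vector about the tool's x, y, z in rad, then the closure in counts, from 0 (fully open) to 255 (shut). A call has 1 to 10 rows; each row shifts and turns the commanded pose from where the row before left it, along the tool's axes as they then stand; what a row does not reach is not made up. A row lasts 1/10 s, in which the tool goes at most 50 mm and 8.59 degrees, less where a joint would pass 70% of its speed; a pose out of reach is approached as far as the arm can. A call with a gripper value outside its range is refused whole. The fingers move at their own pace and stop on an object; "force" is the grip in N (left out, the last holds). Time passes only in rows, so rows that do not move let the fingers close. It gives the time, the measured TCP pose, the force and the opening at its end, in the units of the state.
- sensors.read_state(): the state, without advancing time (a new reading comes with each control period).
- cams.get_image(name): name is "scene" or "top" or "wrist"; returns a dict with "image" (420x560x3 uint8, red, green, blue), "camera_matrix" (3x3 intrinsics, pixels), "D" ([k1, k2, p1, p2, k3] as OpenCV has them; the pictures are not rectified), "extrinsics" (4x4, takes a point from camera to world coordinates). Camera axes: x right, y down, z forward; pixel columns grow to the right and rows downward; lengths in mm; the calibration is good to about 2 mm. A picture is of the moment at which its call begins. There is no depth.
- manip.job_done(): hands the job in, once; it reports no verdict.
The state is a dict: "clock": time; "joints": joint angles; "joint_vel": joint speeds; "joint_torque": joint torques, N m; "position": TCP position; "tool_rot": TCP orientation; "wrist_force": force on the tool from outside, world axes, zero at the start; "ft_torque": the same for the moment, N m; "finger_gap": opening from 0.0 (shut) to 1.0 (fully open).
Only numpy, scipy, OpenCV 4.12 (cv2) and the standard library are available. Lean on these libraries where they do the work, as an engineer would, in place of code of your own. Each camera call takes 0.05 s, during which the arm holds its last target.

### The job

Draw the bare pale leg out of the drying rack, lay it down and let go so that you can take it again towards its dark foot, then slide it, pale top end first, along the V-groove of the drilling jig and under the blue bridge until it rests on both flanks with its end right up against the red back stop. Let go of it there, and leave the finished dark leg, the tin, the glue bottle and the hammer where they are.

Things in the scene. Friction and masses are not known exactly. Their poses are not given: they have to be found in the camera images.
- leg: bare pale wooden leg to load: plain round rod, diameter 40 mm, length 200 mm, about 170 g, lying level. Origin at its centre, on the axis half-way along; x runs along it from the dark foot (last 40 mm, x = -100) to the pale top end (x = +100 mm). May roll about x. Starts in one rack lane, foot inside the pigeonhole, top end sticking out 95 to 105 mm from the mouth
- leg_top (a point): centre of the flat pale top end face of the leg, on its axis
- leg_foot (a point): centre of the flat dark foot end face of the leg, on its axis
- dark_leg: the finished leg, same size and mass and origin and axes as the bare leg, all dark brown, lying in the other lane of the rack; a bystander
- rack: grey-painted wooden drying rack fixed to the bench. Origin on the bench under the middle of the pigeonhole mouth; x points out of the pigeonholes. Two lanes at y = -50 and +50 mm, each 46 mm wide inside from x = -115 to 0 mm, floor 30 mm above the bench, roof from 78 to 88 mm (8 mm over the leg). The legs lie along rack x, axis 50 mm above the bench, held up by this floor and the crossbar
- rack_crossbar (a point): middle of the top of the rack's crossbar, 30 mm above the bench, at rack x = 86 mm; the bar is 12 mm wide and 160 mm long across both lanes. Between mouth and crossbar nothing covers the legs, and the fingers have room beside them down to the rack's base board (12 mm thick, 180 mm wide, reaching to rack x = 110 mm)
- jig: drilling jig fixed to the bench. Origin on the bench under the groove; x runs along the groove towards the stop, z up. The 90-degree V-groove lies along y = 0 from its open end at x = -45 mm to the stop face at x = 220 mm; a leg resting in it has its axis at z = 75 mm. The V-block is 35 mm wide over all, top at 62 mm: fingers pass down beside it to the base board (15 mm thick, 130 mm wide)
- flank_left: the +y aluminium flank of the V-groove, a face sloping at 45 degrees along the whole groove, 22 mm up the slope; origin and axes as jig
- flank_right: the -y aluminium flank of the V-groove, likewise; origin and axes as jig
- stop: the red back stop plate, 14 mm thick, 70 mm wide, 100 mm high, closing the groove, rigid; origin and axes as jig
- stop_face (a point): point of the stop face (facing the groove) on the axis of a seated leg: 220 mm along jig x, 75 mm above the bench; axes as jig. The leg's top end belongs here
- bridge_mouth (a point): middle of the entrance of the blue guide bridge, at jig x = 110 mm, z = 75 mm. The bridge spans the groove from x = 110 to 190 mm, inside 60 mm wide with underside at 103 mm, outside 84 mm wide with top at 118 mm. Before it, from x = -45 to 110 mm, the groove is open above and a leg can be laid in (it tips out if its centre is not well inside)
- stain_tin: steel stain tin with a red band, 80 mm in diameter, 90 mm high, standing at one side; origin under its centre; a bystander
- glue_bottle: yellow glue bottle, 56 mm in diameter, 130 mm high, standing beyond the work; origin under its centre; a bystander
- hammer: hammer lying on the bench at one side, handle to its own -x; a bystander
There are look-alikes about, which are no part of the job. Leave any green or grey look-alike of the leg alone.

How it is judged (in metres and radians):
On the way, in this order (a step that is already met when the one before it is completed fails the run):
1. the leg has been drawn out of its pigeonhole: its foot is beyond the mouth (x of leg_foot in the frame of rack above 0 m), for 0.1 s.
2. the leg has been laid down outside the rack and let go, its top end more than 25 mm from the stop (contact force between leg and the fingers below 0.01 N and contact force between leg and rack below 0.01 N and linear speed of leg below 0.02 m/s and angular speed of leg below 0.5 rad/s and distance between leg_top and stop_face above 0.025 m), for 0.2 s.
At the end, for the whole second after the job is handed in: The bare leg lies at rest in the V-groove, along it within 0.03 rad, bearing on both flanks (over 0.2 N each), its pale top end less than 1.5 mm from the stop and within 4 mm of the seated point, and the gripper has let go (x of leg_top in the frame of stop_face above -0.0015 m and distance between leg_top and stop_face below 0.004 m and angle between the x axis of leg and the x axis of jig, either way round below 0.03 rad and contact force between leg and flank_left above 0.2 N and contact force between leg and flank_right above 0.2 N and linear speed of leg below 0.01 m/s); the robot touches nothing.
It fails at once if the finished dark leg is moved by more than 15 mm (distance of dark_leg from where it was at the start of the episode above 0.015 m).
It fails at once if the tin, glue bottle or hammer is moved by more than 20 mm (distance of any of stain_tin, glue_bottle, hammer from where it was at the start of the episode above 0.02 m).
It also fails if it takes over 58 s, if anything falls off the work surface, if the arm or the gripper's body presses on something with over 40 N, if the wrist force passes 120 N, or if a joint passes its speed limit or range.

## Working session

There is one attempt and no reset: what is moved stays moved. The work goes in short steps, Python scripts to look and compute and a tool call to move; the robot and the scene stay as the last step left them, time stands still between calls to the robot, and variables do not carry over. Pictures are saved under pics/ and viewed, and the job is handed in when it is done.

Besides the shell and the picture viewer there is one more tool, called after "Call:" in YAML: its name, and indented under it one key for each argument. drive_tool: Moves the arm, as the interface text tells. Its arguments: {"type":"object","properties":{"commands":{"type":"array"},"force":{"type":"number"}},"required":["commands"]}

```bash
ls; mkdir -p pics
python3 - <<'E'
from bench import sensors,cams
import cv2,pickle
print(sensors.read_state())
for n in ["scene","top","wrist"]:
    d=cams.get_image(n); pickle.dump(d,open(f"pics/{n}0.pkl","wb"))
    cv2.imwrite(f"pics/{n}0.png",d["image"][:,:,::-1]); print(n,d["camera_matrix"].tolist(),list(d["D"]),d["extrinsics"].tolist())
E
```

```text
pics
{'clock': 0.0, 'joints': array([-8.13904142e+01,  1.18864710e+01,  8.84067518e+01,  3.76400233e-04,
        7.98418448e+01, -8.62430154e+00]), 'joint_vel': array([-0.00907566,  0.05053147,  0.00132128,  0.06429074, -0.04375182,
        0.06667535]), 'joint_torque': array([ 1.47850213e-03, -3.83029246e+01, -2.91597837e+01, -1.56573092e-04,
        1.04347378e-02,  1.19995713e-05]), 'position': array([ 170.21848581, -548.41610694,  230.08759242]), 'tool_rot': array([-98.78140086,  89.86493188,  98.45241961]), 'wrist_force': array([-0.31639658,  0.14691163, -0.15915959]), 'ft_torque': array([ 0.03323611, -0.00657057, -0.0257381 ]), 'finger_gap': 1.0013382772669706}
scene [[450.53613286477133, 0.0, 281.0610642069117], [0.0, 450.53613286477133, 204.8491853786872], [0.0, 0.0, 1.0]] [np.float64(0.020695661985740115), np.float64(0.0), np.float64(0.0), np.float64(0.0), np.float64(0.0)] [[0.5844840520336669, 0.688553052967377, -0.4292704114746444, 1195.2944606488804], [0.8113956392084054, -0.4985512036945777, 0.3050964011067176, -475.2649460546324], [-0.003938221919760833, -0.526632120691
[... 370 characters left out ...]
4], [-0.9995857929600453, -0.023966258581549466, 0.0159330148446411, -39.18566724401789], [-0.013494294007245177, -0.09868377530723046, -0.9950273446093618, 1319.5082971154927], [0.0, 0.0, 0.0, 1.0]]
wrist [[315.22038161896666, 0.0, 277.29292337147353], [0.0, 315.22038161896666, 211.7007472416096], [0.0, 0.0, 1.0]] [np.float64(-0.06140186756225889), np.float64(0.0), np.float64(0.0), np.float64(0.0), np.float64(0.0)] [[0.29604208779242075, -0.9116097506912881, -0.28517844361043637, 242.5427824746534], [-0.95517163010812, -0.28331952212233025, -0.08589065968410087, -525.5637504672915], [-0.0024978575019652203, 0.29782160906982674, -0.9546182744317007, 373.53570067832953], [0.0, 0.0, 0.0, 1.0]]
```

View pics/scene0.png

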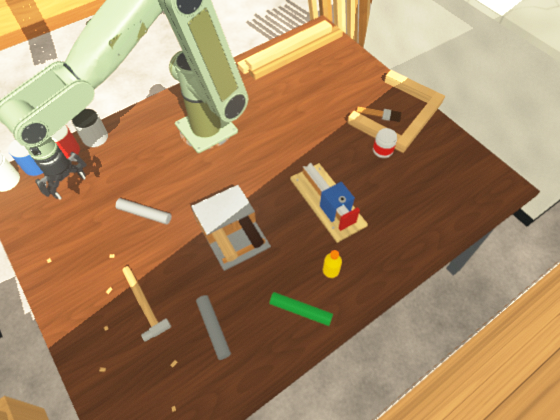

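View pics/top0.png

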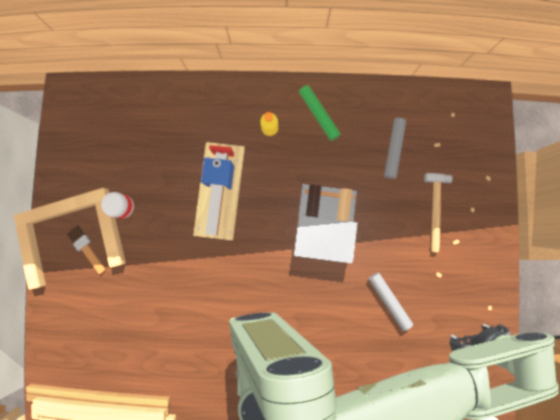

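View pics/wrist0.png

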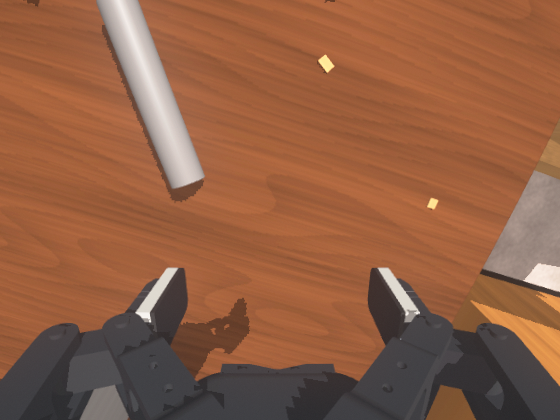

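Candidates in the top view are the pale leg in the rack (345,205), the dark leg (313,200), grey rods (396,148) and (390,302), and a green rod (320,112). I choose (345,205) and will check it in a crop.

```bash
cat > h.py <<'E'
import numpy as np,cv2,pickle
def ray(d,px):
    px=np.array(px,float).reshape(-1,1,2)
    n=cv2.undistortPoints(px,d["camera_matrix"],np.array(d["D"],float)).reshape(-1,2)
    v=np.c_[n,np.ones(len(n))]@d["extrinsics"][:3,:3].T
    return d["extrinsics"][:3,3],v
def onz(d,px,z):
    o,v=ray(d,px); return o+v*((z-o[2])/v[:,2])[:,None]
def proj(d,P):
    E=np.linalg.inv(d["extrinsics"]); r=cv2.Rodrigues(E[:3,:3])[0]
    return cv2.projectPoints(np.array(P,float).reshape(-1,1,3),r,E[:3,3],d["camera_matrix"],np.array(d["D"],float))[0].reshape(-1,2)
def tri(d1,p1,d2,p2):
    o1,v1=ray(d1,p1);o2,v2=ray(d2,p2);out=[]
    for a,b in zip(v1,v2):
        a=a/np.linalg.norm(a);b=b/np.linalg.norm(b)
        s=np.linalg.lstsq(np.c_[a,-b],o2-o1,rcond=None)[0]
        out.append(np.r_[(o1+a*s[0]+o2+b*s[1])/2,np.linalg.norm(o1+a*s[0]-o2-b*s[1])])
    return np.array(out)
E
python3 - <<'E'
import pickle,cv2,numpy as np
t=pickle.load(open("pics/top0.pkl","rb"))["image"][:,:,::-1];s=pickle.load(open("pics/scene0.pkl","rb"))["image"][:,:,::-1]
a=cv2.resize(t[170:270,285:365],None,fx=5,fy=5,interpolation=cv2.INTER_CUBIC)
b=cv2.resize(t[135:245,190:250],None,fx=5,fy=5,interpolation=cv2.INTER_CUBIC)
c=np.zeros((550,710,3),np.uint8);c[:500,:400]=a;c[:550,405:705]=b;cv2.imwrite("pics/ct.png",c)
a=cv2.resize(s[180:275,188:273],None,fx=4.5,fy=4.5,interpolation=cv2.INTER_CUBIC)
b=cv2.resize(s[155:245,285:370],None,fx=4.5,fy=4.5,interpolation=cv2.INTER_CUBIC)
c=np.zeros((430,780,3),np.uint8);c[:a.shape[0],:a.shape[1]]=a;c[:b.shape[0],390:390+b.shape[1]]=b;cv2.imwrite("pics/cs.png",c)
E
```

```text
(no output)
```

View pics/ct.png

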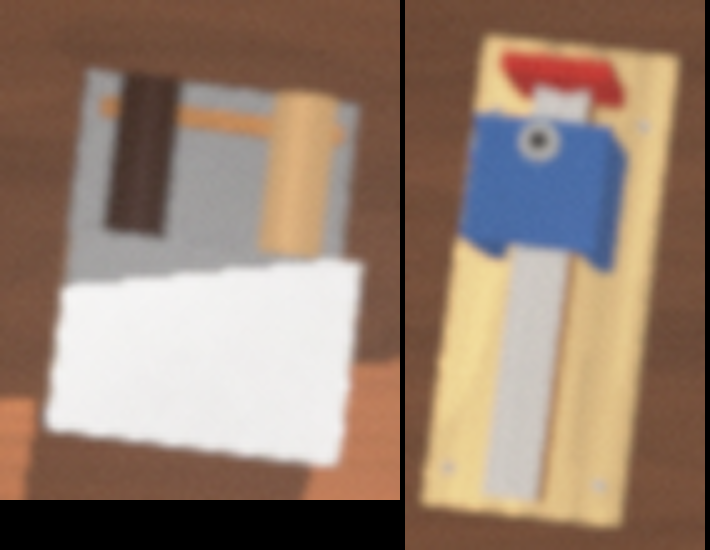

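View pics/cs.png

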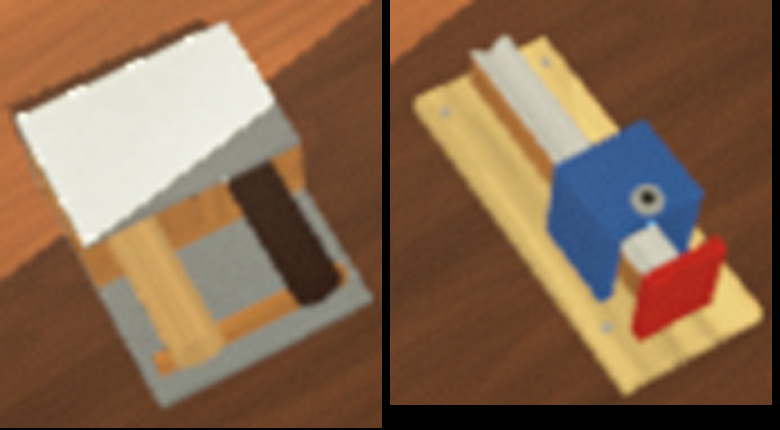

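The crops show that the pale leg at top (345,205) is in the right-hand lane with its end past the crossbar, and the dark leg is at (313,200). Next I compute the frames.

Run:
```python
from h import *
np.set_printoptions(suppress=True,precision=1)
t=pickle.load(open("pics/top0.pkl","rb"));s=pickle.load(open("pics/scene0.pkl","rb"))
T=lambda x,y:(285+x/5-.4,170+y/5-.4); J=lambda x,y:(190+(x-405)/5-.4,135+y/5-.4)
S=lambda x,y:(188+x/4.5-.4,180+y/4.5-.4); SJ=lambda x,y:(285+(x-390)/4.5-.4,155+y/4.5-.4)
print("board front L,R",onz(t,[T(88,68),T(360,103)],12), onz(s,[S(372,298),S(163,408)],12))
print("roof back L,R",onz(t,[T(45,430),T(340,467)],88), onz(s,[S(225,22),S(15,115)],88), "roof front", onz(s,[S(300,140),S(85,245)],88))
print("leg axis top/low",onz(t,[T(305,95),T(290,253)],70))
print("leg scene",onz(s,[S(200,345),S(130,235)],70))
print("jig board",onz(t,[J(485,35),J(680,57),J(422,505),J(622,525)],15), onz(s,[SJ(762,315),SJ(628,393),SJ(415,100),SJ(543,38)],15))
print("groove end",onz(t,[J(487,498),J(540,502)],62),onz(s,[SJ(472,55),SJ(507,38)],62))
print("stop top",onz(t,[J(500,52),J(613,62),J(625,105),J(525,98)],100),onz(s,[SJ(722,238),SJ(640,288)],100))
print("bridge top",onz(t,[J(473,115),J(605,128),J(463,237),J(592,250)],118),onz(s,[SJ(703,193),SJ(607,258),SJ(640,122),SJ(553,170)],118))
```

```text
board front L,R [[ 600.5  -99.1   12. ]
 [ 581.6 -279.8   12. ]] [[ 602.4 -101.    12. ]
 [ 585.8 -279.3   12. ]]
roof back L,R [[ 364.6  -73.7   88. ]
 [ 346.  -255.4   88. ]] [[ 367.9  -76.    88. ]
 [ 346.  -253.4   88. ]] roof front [[ 492.8  -88.8   88. ]
 [ 474.8 -267.8   88. ]]
leg axis top/low [[ 578.1 -234.1   70. ]
 [ 477.9 -225.6   70. ]]
leg scene [[ 584.9 -239.5   70. ]
 [ 477.5 -233.3   70. ]]
jig board [[734.2 228.3  15. ]
 [721.4  95.9  15. ]
 [418.  256.1  15. ]
 [408.7 123.4  15. ]] [[736.4 224.8  15. ]
 [727.8  95.6  15. ]
 [409.5 126.5  15. ]
 [421.5 254.   15. ]]
groove end [[423.3 204.   62. ]
 [421.7 170.1  62. ]] [[427.  171.2  62. ]
 [430.1 205.3  62. ]]
stop top [[702.2 200.8 100. ]
 [697.  129.1 100. ]
 [669.7 120.5 100. ]
 [673.  183.6 100. ]] [[696.5 202.1 100. ]
 [693.9 123.9 100. ]]
bridge top [[657.8 212.2 118. ]
 [651.2 129.9 118. ]
 [581.6 214.8 118. ]
 [575.3 134.9 118. ]] [[664.7 207.4 118. ]
 [666.6 112.3 118. ]
 [586.4 210.6 118. ]
 [581.8 128.5 118. ]]
```

```bash
cat >> h.py <<'E'
from scipy.spatial.transform import Rotation as Ro
def plan(st,pos,yaw,tilt=0):
    """tool x down, tool y (jaw) at world angle yaw+90 mod 180; prints total shift/turn in present tool axes, cm and rad"""
    R=Ro.from_euler('xyz',st["tool_rot"],degrees=True)
    best=None
    for k in (0,180):
        a=np.radians(yaw+90+k); x=np.array([0,0,-1.]);y=np.array([np.cos(a),np.sin(a),0]);z=np.cross(x,y)
        G=Ro.from_matrix(np.c_[x,y,z]); rv=(R.inv()*G).as_rotvec()
        if best is None or np.linalg.norm(rv)<np.linalg.norm(best[0]): best=(rv,G)
    d=np.array(pos)-st["position"]
    print("tool axes x,y,z:",np.round(R.as_matrix().T,3).tolist())
    print("dworld mm",np.round(d,1),"shift cm now",np.round(R.inv().apply(d)/10,3),"after turn",np.round(best[1].inv().apply(d)/10,3),"turn rad",np.round(best[0],4))
E
python3 - <<'E'
from h import *
from bench import sensors
st=sensors.read_state()
c,s_=np.cos(np.radians(-5.7)),np.sin(np.radians(-5.7))
o=np.array([483,-179]);X=np.array([c,s_]);Y=np.array([-s_,c])
p=o+48*X-50*Y; print(p)
plan(st,[*p,150],-5.7)
E
```

```text
[ 525.79667987 -233.52012649]
tool axes x,y,z: [[-0.0, 0.002, -1.0], [0.296, -0.955, -0.002], [-0.955, -0.296, -0.0]]
dworld mm [355.5 315.1 -80.4] shift cm now [  8.083 -19.547 -43.29 ] after turn [  8.036 -34.884 -32.248] turn rad [4.003e-01 1.000e-04 1.800e-03]
```

Call:
drive_tool:
  commands:
    - [0,0,0,0.1,0,0,0]
    - [0,0,0,0.1,0,0,0]
    - [0,0,0,0.1,0,0,0]
    - [0,0,0,0.1,0,0,0]

```text
clock: 0.55
position: [170.3, -548.8, 230.8]
tool_rot: [-75.6, 89.9, 98.5]
wrist_force: [-0.1, 0.1, 0.3]
finger_gap: 0.997
```

Call:
drive_tool:
  commands:
    - [0,-3.2,-3.0,0,0,0,0]
    - [0,-3.2,-3.0,0,0,0,0]
    - [0,-3.2,-3.0,0,0,0,0]
    - [0,-3.2,-3.0,0,0,0,0]
    - [0,-3.2,-3.0,0,0,0,0]
    - [0,-3.2,-3.0,0,0,0,0]
    - [0,-3.2,-3.0,0,0,0,0]
    - [0,-3.2,-3.0,0,0,0,0]
    - [0,-3.2,-3.0,0,0,0,0]
    - [0,-3.2,-3.0,0,0,0,0]

```text
clock: 1.55
position: [501.5, -258.9, 231.0]
tool_rot: [-12.7, 90.0, 161.6]
wrist_force: [-0.1, -0.7, 0.5]
finger_gap: 0.998
```

Call:
drive_tool:
  commands:
    - [0,-2.9,-2.2,0,0,0,0]
    - [0,0,0,0,0,0,0]
    - [0,0,0,0,0,0,0]
    - [0,0,0,0,0,0,0]
    - [0,0,0,0,0,0,0]

```text
clock: 2.05
position: [524.5, -234.8, 231.1]
tool_rot: [8.4, 90.0, -177.4]
wrist_force: [0.3, -0.0, -0.4]
finger_gap: 1.001
```

Run:
```python
from h import *
from bench import sensors,cams
for n in ["wrist","top"]:
    d=cams.get_image(n); pickle.dump(d,open(f"pics/{n}1.pkl","wb"));cv2.imwrite(f"pics/{n}1.png",d["image"][:,:,::-1])
st=sensors.read_state();print(st["clock"],st["position"],st["wrist_force"]);plan(st,[525.8,-233.5,150],-5.7)
```

```text
2.15 [ 524.60739543 -234.80492875  231.30481464] [-0.1083393   0.03654794  0.40863358]
tool axes x,y,z: [[-0.0, -0.0, -1.0], [-0.101, -0.995, 0.0], [-0.995, 0.101, 0.0]]
dworld mm [  1.2   1.3 -81.3] shift cm now [ 8.13  -0.142 -0.106] after turn [ 8.13  -0.142 -0.106] turn rad [-0.0017  0.0001 -0.0001]
```

View pics/wrist1.png

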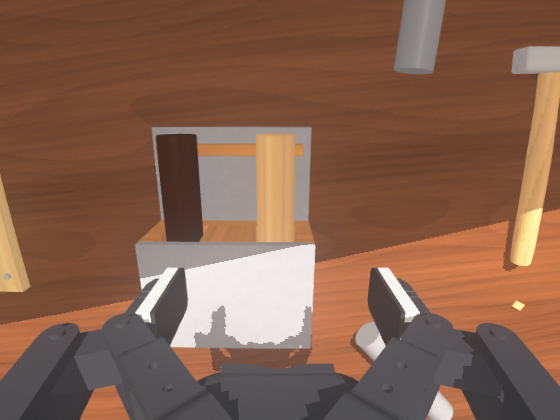

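View pics/top1.png

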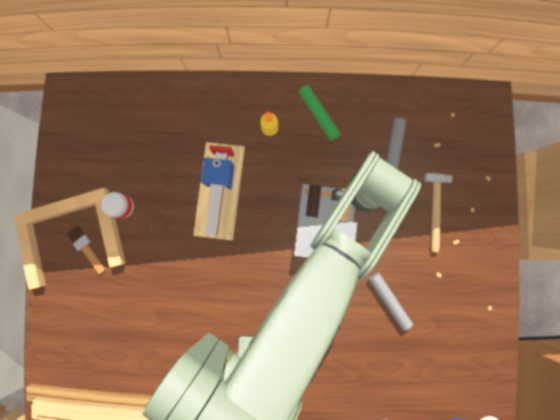

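Run:
```python
from h import *
np.set_printoptions(suppress=True,precision=1)
d=pickle.load(open("pics/wrist1.pkl","rb"))
cv2.imwrite("pics/w1c.png",cv2.resize(d["image"][115:255,135:325,::-1],None,fx=4,fy=4,interpolation=cv2.INTER_CUBIC))
print("mid",onz(d,[(275,142),(275.5,236)],50))
print("edges",onz(d,[(256,150),(294.5,150),(256.5,230),(295,230)],50))
print("top end",onz(d,[(275,134)],70),onz(d,[(275,134)],60))
print("board front",onz(d,[(153,127.5),(311,127.5)],12))
print("roof front",onz(d,[(137,243.5),(315,242.5)],88),"roof back",onz(d,[(313,347)],88))
st=pickle.load(open("pics/top1.pkl","rb"))
```

```text
mid [[ 572.5 -236.6   50. ]
 [ 471.  -226.7   50. ]]
edges [[ 566.5 -216.6   50. ]
 [ 562.5 -255.6   50. ]
 [ 480.2 -206.6   50. ]
 [ 475.9 -248.7   50. ]]
top end [[ 581.6 -237.7   70. ]] [[ 581.  -237.6   60. ]]
board front [[ 600.  -101.    12. ]
 [ 581.2 -277.7   12. ]]
roof front [[ 491.7  -90.2   88. ]
 [ 475.3 -266.4   88. ]] roof back [[ 349.2 -256.3   88. ]]
```

View pics/w1c.png

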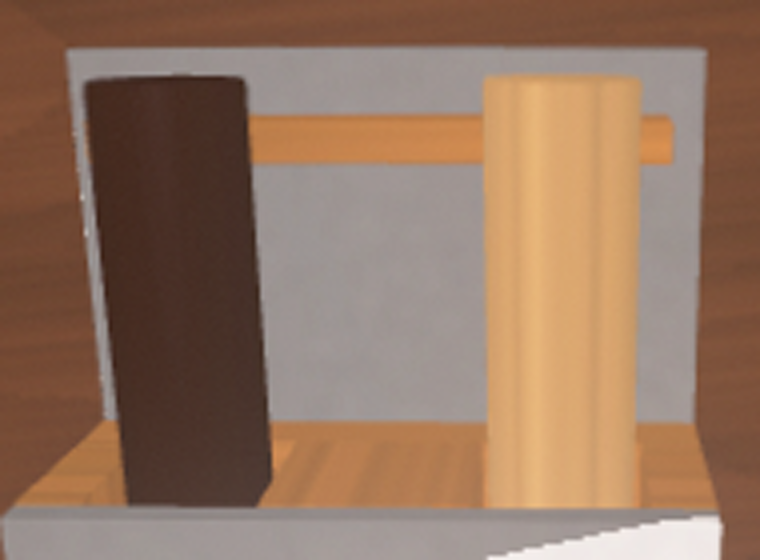

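The wrist view shows the pale leg at x=256–295 px with its end at row 134. Its axis goes through (572.5,-236.6) and (471,-226.7), so its width and lane match the description. Next I descend.

Call:
drive_tool:
  commands:
    - [3,-0.27,-0.11,0,0,0,0]
    - [3,0,0,0,0,0,0]
    - [3,0,0,0,0,0,0]
    - [3,0,0,0,0,0,0]
    - [3,0,0,0,0,0,0]
    - [2,0,0,0,0,0,0]
    - [1.5,0,0,0,0,0,0]
    - [1,0,0,0,0,0,0]
    - [0.6,0,0,0,0,0,0]
    - [0,0,0,0,0,0,0]

```text
clock: 3.15
position: [526.6, -231.4, 30.1]
tool_rot: [-26.3, 90.0, 148.0]
wrist_force: [0.5, -0.3, -0.2]
finger_gap: 1.0
```

Call:
drive_tool:
  commands:
    - [0,0,0,0,0,0,255]
    - [0,0,0,0,0,0,255]
    - [0,0,0,0,0,0,255]
    - [0,0,0,0,0,0,255]
    - [0,0,0,0,0,0,255]
    - [0,0,0,0,0,0,255]
    - [0,0,0,0,0,0,255]
    - [0,0,0,0,0,0,255]
  force: 50

```text
clock: 3.95
position: [527.4, -231.6, 31.4]
tool_rot: [154.3, 89.9, -31.4]
wrist_force: [-1.3, -0.3, 5.7]
finger_gap: 0.454
```

Run:
```python
from h import *
from bench import sensors,cams
d=cams.get_image("wrist"); pickle.dump(d,open("pics/w2.pkl","wb"));cv2.imwrite("pics/w2.png",d["image"][:,:,::-1])
st=sensors.read_state();print(st["clock"],st["position"],st["wrist_force"],st["ft_torque"],st["finger_gap"])
```

```text
4.0 [ 527.45466131 -231.64115536   31.385097  ] [-0.5567807   1.23677283  5.36226158] [ 0.05341068  0.11589471 -0.02028894] 0.45118208367367696
```

View pics/w2.png

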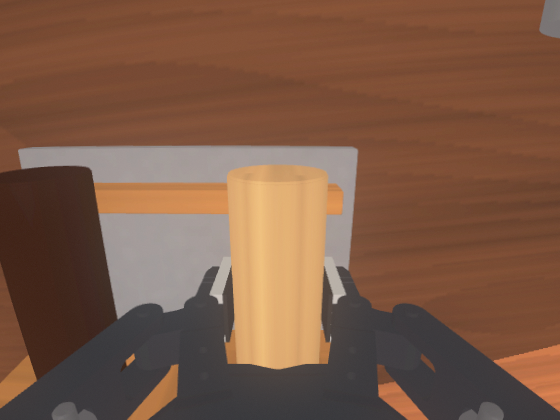

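The leg is gripped between the pads, with its top at (277,175). I lift it 3 mm and draw it out along tool -z.

Call:
drive_tool:
  commands:
    - [-0.3,0,0,0,0,0,255]
    - [0,0,-0.5,0,0,0,255]
    - [0,0,-1.2,0,0,0,255]
    - [0,0,-1.8,0,0,0,255]
    - [0,0,-2,0,0,0,255]
    - [0,0,-2,0,0,0,255]
    - [0,0,-2,0,0,0,255]
    - [0,0,-2,0,0,0,255]
    - [0,0,-1,0,0,0,255]
    - [0,0,0,0,0,0,255]

```text
clock: 5.0
position: [651.9, -243.4, 32.6]
tool_rot: [-114.5, 90.0, 59.8]
wrist_force: [-0.3, -0.8, -2.2]
finger_gap: 0.452
```

Run:
```python
from h import *
from bench import sensors,cams
for n in ["wrist","scene"]:
    d=cams.get_image(n); pickle.dump(d,open(f"pics/{n}3.pkl","wb"));cv2.imwrite(f"pics/{n}3.png",d["image"][:,:,::-1])
st=sensors.read_state();print(st["clock"],st["position"],st["wrist_force"],st["ft_torque"],st["finger_gap"])
```

```text
5.1 [ 650.09203787 -243.18373266   32.39948797] [ 0.10874604  0.41952237 -2.24743349] [-0.04421617 -0.07446305 -0.02076352] 0.4514993702032334
```

View pics/scene3.png

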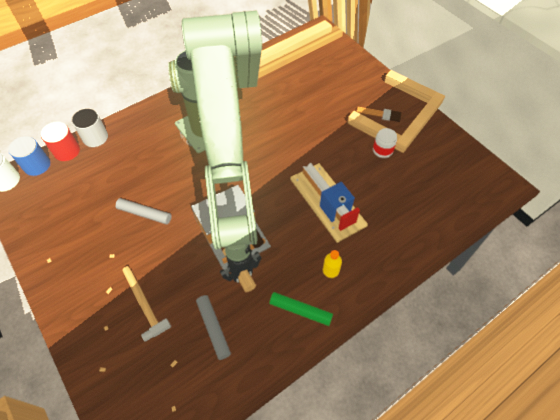

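View pics/wrist3.png

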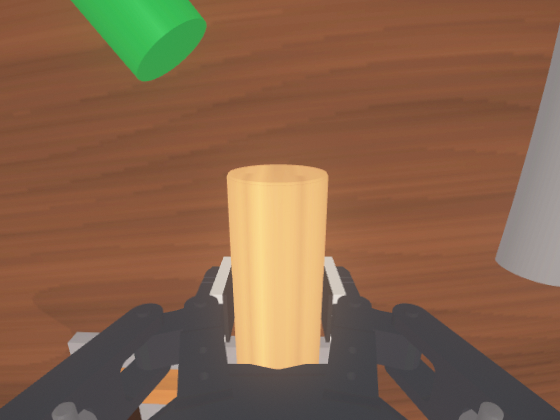

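The leg is out: it moved 123 mm with the grip unchanged. I lift it and carry it to a spot beside the jig to measure the jig from close by.

Call:
drive_tool:
  commands:
    - [-1,0,0,0,0,0,255]
    - [-2.5,0,0,0,0,0,255]
    - [-3.5,0,0,0,0,0,255]
    - [-3.5,0,0,0,0,0,255]
    - [-3.5,0,0,0,0,0,255]
    - [-3.5,0,0,0,0,0,255]
    - [-3,0,0,0,0,0,255]
    - [-2,0,0,0,0,0,255]
    - [0,-1.5,0.75,0,0,0,255]
    - [0,-2.5,1.25,0,0,0,255]

```text
clock: 6.1
position: [634.8, -203.3, 260.5]
tool_rot: [152.2, 89.8, -33.6]
wrist_force: [-0.8, 0.2, -1.7]
finger_gap: 0.456
```

Call:
drive_tool:
  commands:
    - [0,-3.3,1.65,0,0,0,255]
    - [0,-3.3,1.65,0,0,0,255]
    - [0,-3.3,1.65,0,0,0,255]
    - [0,-3.3,1.65,0,0,0,255]
    - [0,-3.3,1.65,0,0,0,255]
    - [0,-3.3,1.65,0,0,0,255]
    - [0,-3.3,1.65,0,0,0,255]
    - [0,-3,1.65,0,0,0,255]
    - [0,-2,1.2,0,0,0,255]
    - [0,-1,0.5,0,0,0,255]

```text
clock: 7.1
position: [513.9, 104.0, 259.0]
tool_rot: [-139.0, 90.0, 35.4]
wrist_force: [0.0, -0.3, -1.6]
finger_gap: 0.453
```

Call:
drive_tool:
  commands:
    - [0,0,0,0,0,0,255]
    - [0,0,0,0,0,0,255]

```text
clock: 7.3
position: [515.9, 101.7, 258.7]
tool_rot: [143.8, 89.9, -41.9]
wrist_force: [0.1, -0.5, -2.1]
finger_gap: 0.454
```

Run:
```python
from h import *
from bench import sensors,cams
for n in ["wrist"]:
    d=cams.get_image(n); pickle.dump(d,open(f"pics/{n}4.pkl","wb"));cv2.imwrite(f"pics/{n}4.png",d["image"][:,:,::-1])
st=sensors.read_state();print(st["clock"],st["position"],st["wrist_force"],st["ft_torque"],st["finger_gap"])
```

```text
7.35 [516.1047069  101.38528496 258.53115503] [-0.58056156 -1.59508985 -1.33328303] [-0.02095771 -0.09730113  0.00876815] 0.4524978197404505
```

View pics/wrist4.png

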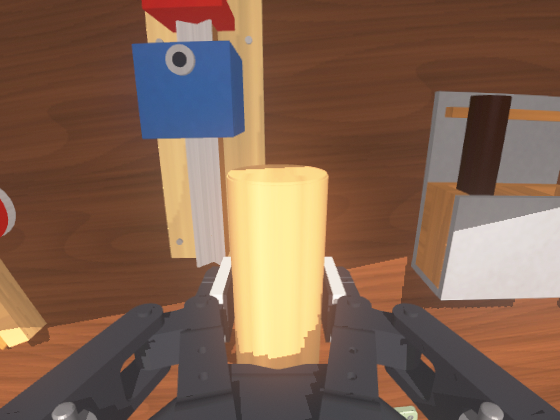

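Run:
```python
from h import *
d=pickle.load(open("pics/wrist4.pkl","rb"))
cv2.imwrite("pics/w4c.png",cv2.resize(d["image"][0:150,135:275,::-1],None,fx=4,fy=4,interpolation=cv2.INTER_CUBIC))
cv2.imwrite("pics/w4d.png",cv2.resize(d["image"][125:275,135:275,::-1],None,fx=4,fy=4,interpolation=cv2.INTER_CUBIC))
```

```text
(no output)
```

View pics/w4c.png

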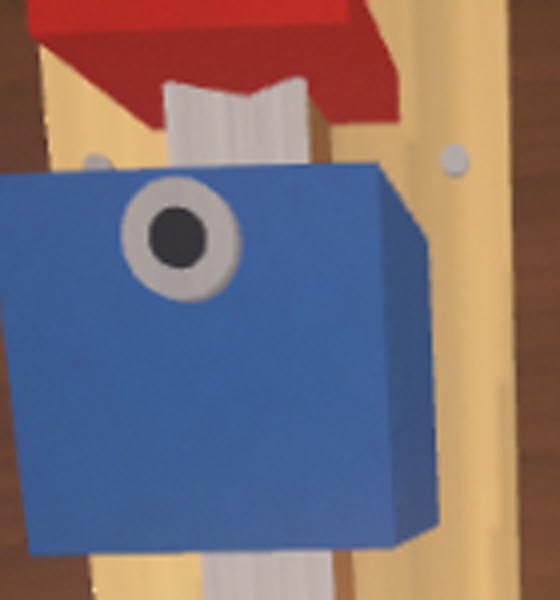

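View pics/w4d.png

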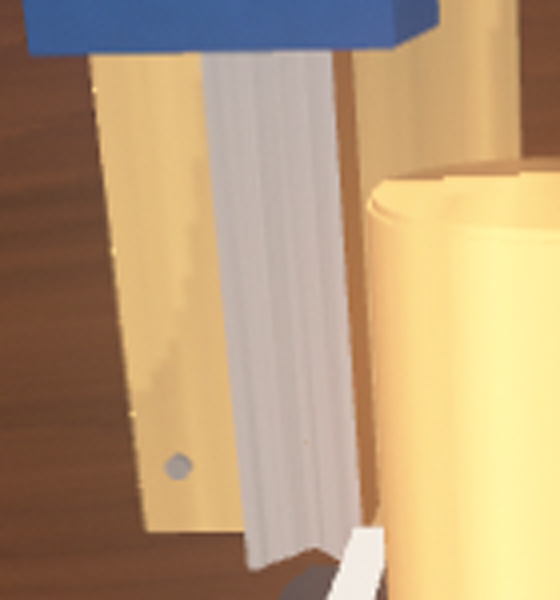

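Run:
```python
from h import *
np.set_printoptions(suppress=True,precision=1)
d=pickle.load(open("pics/wrist4.pkl","rb"))
C=lambda x,y:(134.6+x/4,-.4+y/4); D=lambda x,y:(134.6+x/4,124.6+y/4)
g=onz(d,[C(164,82),C(304,78),C(170,155),C(308,155),D(202,60),D(331,60),D(247,568),D(359,556)],62);print("groove edges",g)
m=(g[0::2]+g[1::2])/2;print(m)
v=np.polyfit(m[:,0],m[:,1],1);print("yaw",np.degrees(np.arctan(v[0])))
b=onz(d,[C(0,175),C(378,163),C(29,553),C(393,547)],118);print("bridge",b,(b[0]+b[1])/2,(b[2]+b[3])/2)
r=onz(d,[C(29,36),C(349,22)],100);print("stop top front",r,r.mean(0))
print("board",onz(d,[D(90,60),D(147,531)],15))
print("leg top",onz(d,[(277,168)],270+7))
```

```text
groove edges [[690.4 184.5  62. ]
 [687.1 150.2  62. ]
 [673.8 185.8  62. ]
 [669.8 151.8  62. ]
 [575.4 194.8  62. ]
 [571.7 160.5  62. ]
 [426.7 209.   62. ]
 [427.4 174.7  62. ]]
[[688.8 167.3  62. ]
 [671.8 168.8  62. ]
 [573.6 177.7  62. ]
 [427.  191.9  62. ]]
yaw -5.355212481830194
bridge [[660.9 207.1 118. ]
 [653.7 128.3 118. ]
 [583.8 216.9 118. ]
 [576.3 135.7 118. ]] [657.3 167.7 118. ] [580.  176.3 118. ]
stop top front [[692.2 202.3 100. ]
 [686.3 132.9 100. ]] [689.2 167.6 100. ]
board [[577.  242.8  15. ]
 [420.9 256.4  15. ]]
leg top [[570.5  97.  277. ]]
```

Run:
```python
from h import *
from bench import sensors
plan(sensors.read_state(),[515.8,183.2,140],-5.36)
```

```text
tool axes x,y,z: [[0.001, -0.001, -1.0], [-0.1, -0.995, 0.001], [-0.995, 0.1, -0.001]]
dworld mm [  -0.3   81.8 -118.5] shift cm now [11.847 -8.145  0.859] after turn [11.853 -8.143  0.795] turn rad [-0.0068 -0.0007 -0.0007]
```

Call:
drive_tool:
  commands:
    - [0,-1.5,0.16,-0.007,0,0,255]
    - [0,-2.5,0.25,0,0,0,255]
    - [0,-2.5,0.25,0,0,0,255]
    - [0,-1.6,0.14,0,0,0,255]
    - [2,0,0,0,0,0,255]
    - [3,0,0,0,0,0,255]
    - [3,0,0,0,0,0,255]
    - [2.5,0,0,0,0,0,255]
    - [1.35,0,0,0,0,0,255]
    - [0,0,0,0,0,0,255]

```text
clock: 8.35
position: [513.7, 183.5, 137.3]
tool_rot: [17.3, 89.7, -168.0]
wrist_force: [-0.1, 0.0, -1.7]
finger_gap: 0.453
```

Call:
drive_tool:
  commands:
    - [0,0,0,0,0,0,255]
    - [0,0,0,0,0,0,255]

```text
clock: 8.55
position: [516.9, 184.2, 141.7]
tool_rot: [-164.3, 89.8, 10.4]
wrist_force: [-0.6, -0.1, -1.9]
finger_gap: 0.451
```

Run:
```python
from h import *
from bench import sensors,cams
for n in ["wrist","scene"]:
    d=cams.get_image(n); pickle.dump(d,open(f"pics/{n}5.pkl","wb"));cv2.imwrite(f"pics/{n}5.png",d["image"][:,:,::-1])
cv2.imwrite("pics/s5c.png",cv2.resize(d["image"][110:250,245:385,::-1],None,fx=4,fy=4,interpolation=cv2.INTER_CUBIC))
st=sensors.read_state();print(st["clock"],st["position"],st["wrist_force"],st["ft_torque"],st["finger_gap"])
plan(st,[515.8,183.2,70],-5.36)
```

```text
8.65 [516.62544775 184.15337641 141.58563402] [-0.91071051 -0.25649861 -2.71009162] [-0.00557089 -0.10630592  0.00408648] 0.452791933159535
tool axes x,y,z: [[0.003, 0.001, -1.0], [-0.092, -0.996, -0.001], [-0.996, 0.092, -0.003]]
dworld mm [ -0.8  -1.  -71.6] shift cm now [7.158 0.109 0.097] after turn [7.159 0.103 0.073] turn rad [ 0.0013 -0.0033  0.0009]
```

View pics/wrist5.png

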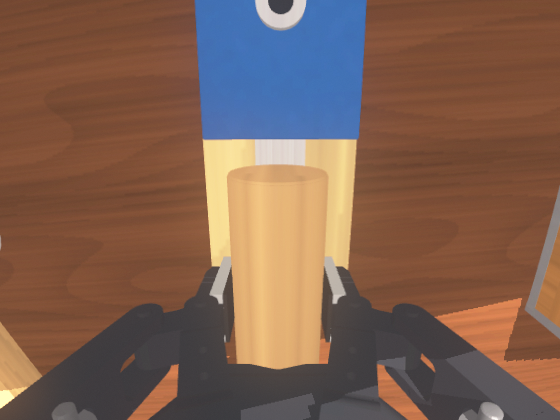

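View pics/s5c.png

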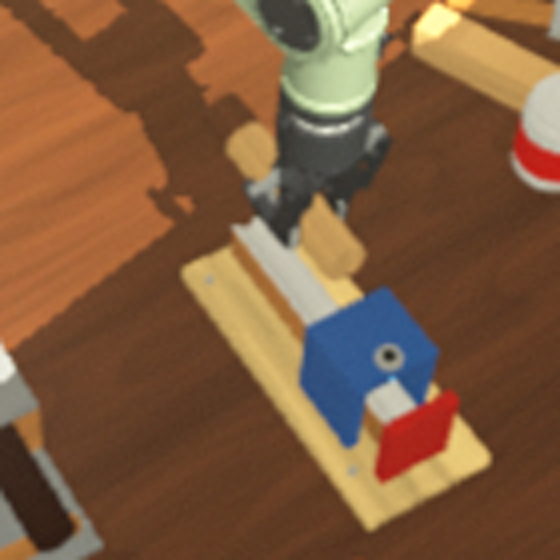

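Run:
```python
from h import *
np.set_printoptions(suppress=True,precision=1)
d=pickle.load(open("pics/wrist5.pkl","rb"));im=d["image"].astype(int)
for r in (145,152,158):
    row=im[r]; w=np.where((row.max(1)-row.min(1)<35)&(row.min(1)>120))[0]; w=w[(w>230)&(w<330)]; print(r,w.min(),w.max())
print("groove",onz(d,[(255,150),(305,150)],62),"bridge",onz(d,[(203,139),(358,139)],118),onz(d,[(203,139),(358,139)],118).mean(0))
print("leg edges",onz(d,[(228.5,185),(327,185),(235,320),(322,320)],160.2))
print("board",onz(d,[(204,145),(356.5,145),(211,250),(350,250)],15))
cv2.imwrite("pics/w5c.png",cv2.resize(d["image"][130:270,195:370,::-1],None,fx=4,fy=4,interpolation=cv2.INTER_CUBIC))
```

```text
145 255 304
152 255 304
158 256 304
groove [[569.7 195.8  62. ]
 [566.4 160.9  62. ]] bridge [[583.5 217.7 118. ]
 [576.  137.1 118. ]] [579.7 177.4 118. ]
leg edges [[566.4 200.1 160.2]
 [562.7 160.4 160.2]
 [502.2 206.1 160.2]
 [498.5 165.5 160.2]]
board [[573.3 242.2  15. ]
 [561.4 113.5  15. ]
 [477.1 251.   15. ]
 [465.1 121.5  15. ]]
```

View pics/w5c.png

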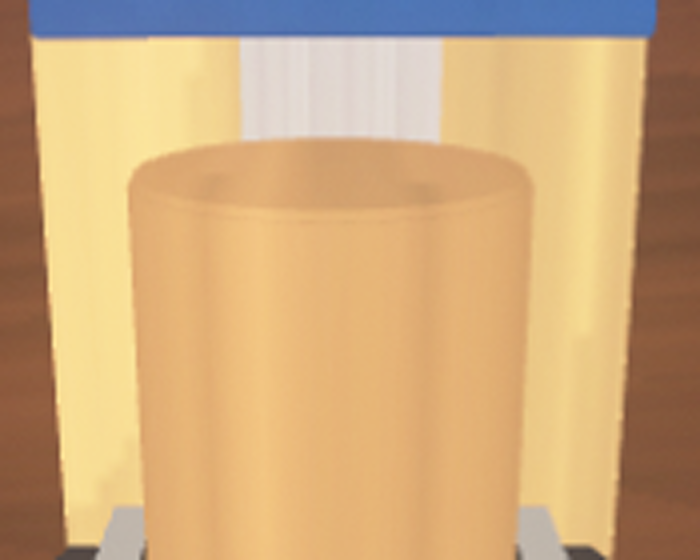

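Wrist picture: leg end centre is at (278,175) and the groove at 255–304 px under it. The leg sits about 1.6 mm too far to +y. I correct that and go down to just above the groove.

Call:
drive_tool:
  commands:
    - [1,0.16,0.05,0,-0.003,0,255]
    - [2,0,0,0,0,0,255]
    - [2,0,0,0,0,0,255]
    - [1.4,0,0,0,0,0,255]
    - [0.6,0,0,0,0,0,255]
    - [0,0,0,0,0,0,255]
    - [0,0,0,0,0,0,255]
    - [0,0,0,0,0,0,255]

```text
clock: 9.45
position: [515.5, 182.6, 70.9]
tool_rot: [-42.7, 89.9, 132.0]
wrist_force: [-1.0, 0.3, -2.0]
finger_gap: 0.452
```

Run:
```python
from h import *
from bench import sensors,cams
np.set_printoptions(suppress=True,precision=2)
for n in ["wrist","scene"]:
    d=cams.get_image(n); pickle.dump(d,open(f"pics/{n}6.pkl","wb"));cv2.imwrite(f"pics/{n}6.png",d["image"][:,:,::-1])
cv2.imwrite("pics/s6c.png",cv2.resize(d["image"][110:250,245:385,::-1],None,fx=4,fy=4,interpolation=cv2.INTER_CUBIC))
st=sensors.read_state();print(st["clock"],st["position"],st["wrist_force"],st["ft_torque"],st["finger_gap"])
plan(st,[515.8,182.5,57],-5.3)
```

```text
9.55 [515.32 182.54  70.81] [ 0.07  0.17 -1.81] [-0.02 -0.1  -0.01] 0.4516332461545146
tool axes x,y,z: [[-0.001, 0.001, -1.0], [-0.092, -0.996, -0.001], [-0.996, 0.092, 0.001]]
dworld mm [  0.5  -0.  -13.8] shift cm now [ 1.38  0.   -0.05] after turn [ 1.38 -0.   -0.05] turn rad [0. 0. 0.]
```

View pics/wrist6.png

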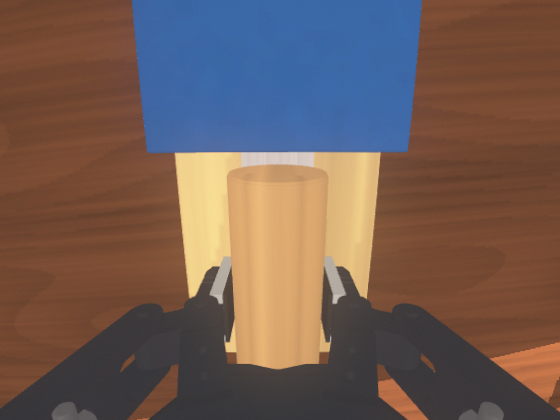

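View pics/s6c.png

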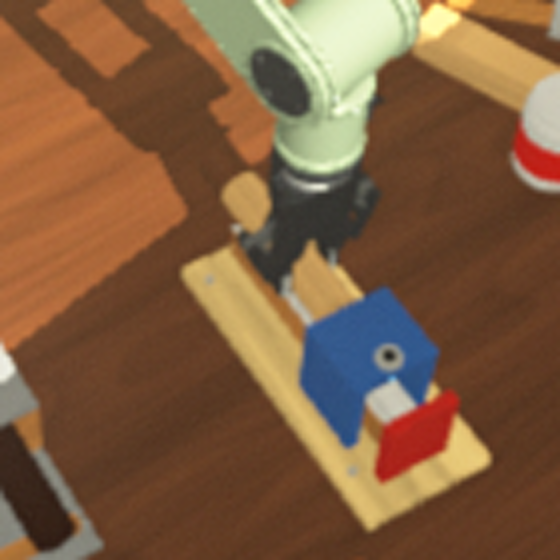

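The leg is aligned: groove 241–315 px, leg 228–328 px. I lower it gently.

Call:
drive_tool:
  commands:
    - [0.4,0,0,0,0,0,255]
    - [0.3,0,0,0,0,0,255]
    - [0.2,0,0,0,0,0,255]
    - [0.1,0,0,0,0,0,255]
    - [0,0,0,0,0,0,255]
    - [0,0,0,0,0,0,255]

```text
clock: 10.15
position: [514.4, 182.4, 59.7]
tool_rot: [-0.1, 89.8, 174.6]
wrist_force: [0.5, 0.1, -2.6]
finger_gap: 0.451
```

Call:
drive_tool:
  commands:
    - [0.1,0,0,0,0,0,255]
    - [0.1,0,0,0,0,0,255]
    - [0.1,0,0,0,0,0,255]
    - [0.1,0,0,0,0,0,255]
    - [0,0,0,0,0,0,255]
    - [0,0,0,0,0,0,255]

```text
clock: 10.75
position: [514.6, 182.6, 56.4]
tool_rot: [-7.8, 89.8, 166.9]
wrist_force: [-2.6, 0.3, 4.5]
finger_gap: 0.452
```

It is seated at z=56.4, as predicted, with about 6 N of contact force. I release it.

Call:
drive_tool:
  commands:
    - [0,0,0,0,0,0,120]
    - [0,0,0,0,0,0,90]
    - [0,0,0,0,0,0,50]
    - [0,0,0,0,0,0,0]
    - [0,0,0,0,0,0,0]
    - [0,0,0,0,0,0,0]
    - [0,0,0,0,0,0,0]
    - [0,0,0,0,0,0,0]

```text
clock: 11.55
position: [514.5, 182.4, 55.8]
tool_rot: [-0.1, 89.8, 174.6]
wrist_force: [0.2, 0.7, -0.4]
finger_gap: 0.999
```

Run:
```python
from h import *
from bench import sensors,cams
np.set_printoptions(suppress=True,precision=2)
for n in ["scene","wrist"]:
    d=cams.get_image(n); pickle.dump(d,open(f"pics/{n}7.pkl","wb"));cv2.imwrite(f"pics/{n}7.png",d["image"][:,:,::-1])
st=sensors.read_state();print(st["clock"],st["position"],st["wrist_force"],st["ft_torque"],st["finger_gap"])
```

```text
11.65 [514.45 182.4   55.81] [ 1.05  0.18 -0.12] [-0.02  0.06 -0.05] 1.0011752867087782
```

View pics/wrist7.png

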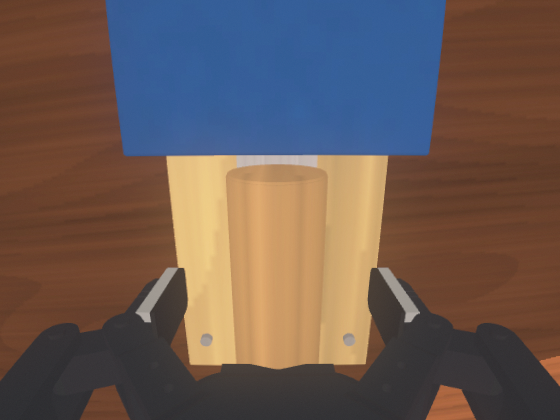

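The leg lies in the groove, free (end at (277,175), bridge edge at row 155). I slide the open gripper back along the leg to the foot side, 4 mm higher.

Call:
drive_tool:
  commands:
    - [-0.4,0,0.5,0,0,0,0]
    - [0,0,1.5,0,0,0,0]
    - [0,0,2,0,0,0,0]
    - [0,0,2,0,0,0,0]
    - [0,0,2,0,0,0,0]
    - [0,0,1.5,0,0,0,0]
    - [0,0,1,0,0,0,0]
    - [0,0,0.5,0,0,0,0]
    - [0,0,0,0,0,0,0]
    - [0,0,0,0,0,0,0]

```text
clock: 12.65
position: [405.8, 192.6, 60.5]
tool_rot: [-13.2, 89.9, 161.5]
wrist_force: [0.8, 0.3, 0.2]
finger_gap: 0.997
```

Run:
```python
from h import *
from bench import sensors,cams
np.set_printoptions(suppress=True,precision=2)
for n in ["wrist","scene"]:
    d=cams.get_image(n); pickle.dump(d,open(f"pics/{n}8.pkl","wb"));cv2.imwrite(f"pics/{n}8.png",d["image"][:,:,::-1])
cv2.imwrite("pics/s8c.png",cv2.resize(d["image"][110:250,245:385,::-1],None,fx=4,fy=4,interpolation=cv2.INTER_CUBIC))
st=sensors.read_state();print(st["clock"],st["position"],st["wrist_force"],st["ft_torque"],st["finger_gap"])
plan(st,[404.2,192.7,60],-5.3)
```

```text
12.75 [405.85 192.51  60.37] [0.11 0.27 0.02] [-0.    0.    0.04] 1.0025855355174753
tool axes x,y,z: [[-0.002, 0.0, -1.0], [-0.092, -0.996, -0.0], [-0.996, 0.092, 0.002]]
dworld mm [-1.7  0.2 -0.4] shift cm now [ 0.04 -0.    0.17] after turn [ 0.04 -0.    0.17] turn rad [-0.  0.  0.]
```

View pics/wrist8.png

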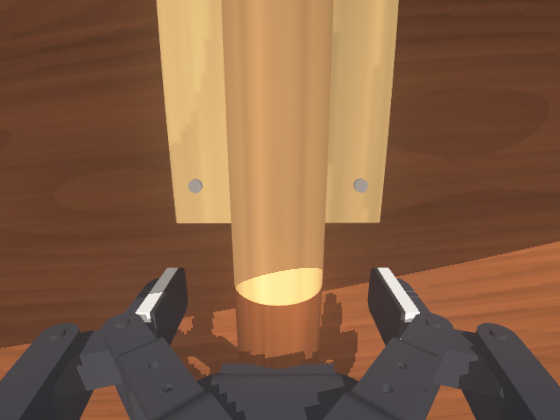

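View pics/s8c.png

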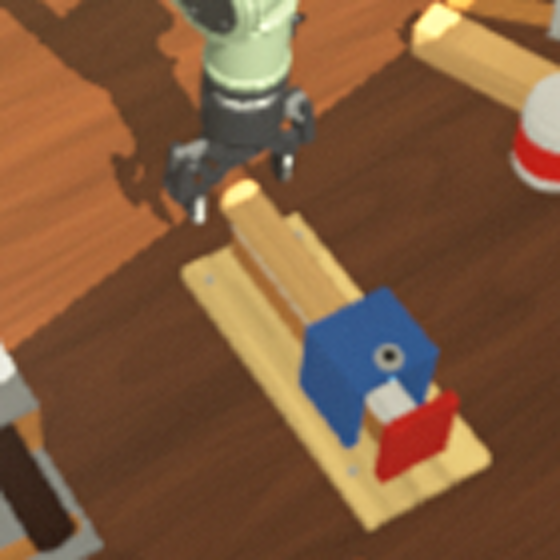

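Run:
```python
from h import *
np.set_printoptions(suppress=True,precision=1)
d=pickle.load(open("pics/wrist8.pkl","rb"));s=pickle.load(open("pics/scene8.pkl","rb"))
print(onz(d,[(279,304),(279,352),(279,272)],95))
cv2.imwrite("pics/w8c.png",cv2.resize(d["image"][230:380,190:370,::-1],None,fx=4,fy=4,interpolation=cv2.INTER_CUBIC))
print(onz(s,[(245+240/4,110+185/4),(245+232/4,110+205/4)],85), proj(s,[[371,196,75],[371,196,95],[411,192,95]]), proj(d,[[371,196,95],[411,192,95]]))
```

```text
[[408.7 192.3  95. ]
 [384.9 194.5  95. ]
 [423.  191.   95. ]]
[[406.1 196.2  85. ]
 [420.2 176.1  85. ]] [[299.2 151.9]
 [299.4 148.5]
 [305.  156. ]] [[278.4 377.1]
 [279.3 299.1]]
```

View pics/w8c.png

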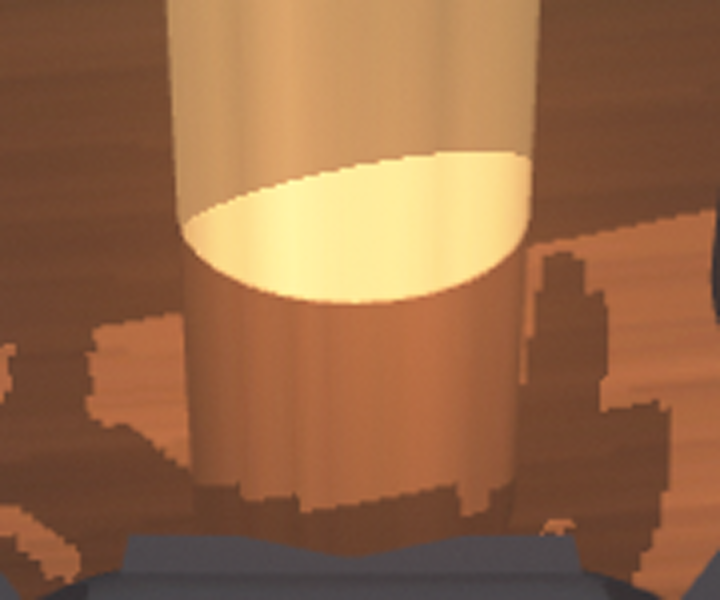

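The brown section beyond the boundary at (279,304), which is x=409, is the dark foot. I expected that boundary at 411, so it agrees. I close here.

Call:
drive_tool:
  commands:
    - [0,0,0,0,0,0,255]
    - [0,0,0,0,0,0,255]
    - [0,0,0,0,0,0,255]
    - [0,0,0,0,0,0,255]
    - [0,0,0,0,0,0,255]
    - [0,0,0,0,0,0,255]
    - [0,0,0,0,0,0,255]
  force: 35

```text
clock: 13.45
position: [405.1, 192.5, 60.2]
tool_rot: [0.7, 89.8, 175.4]
wrist_force: [-0.8, -0.4, 1.5]
finger_gap: 0.458
```

Run:
```python
from h import *
from bench import sensors,cams
np.set_printoptions(suppress=True,precision=2)
for n in ["wrist","scene"]:
    d=cams.get_image(n); pickle.dump(d,open(f"pics/{n}9.pkl","wb"));cv2.imwrite(f"pics/{n}9.png",d["image"][:,:,::-1])
st=sensors.read_state();print(st["clock"],st["position"],st["wrist_force"],st["ft_torque"],st["finger_gap"])
plan(st,[404.2,192.7,60],-5.36)
```

```text
13.55 [405.06 192.47  60.21] [-0.88 -2.12  2.1 ] [-0.17 -0.07  0.03] 0.45694999341013576
tool axes x,y,z: [[-0.003, 0.0, -1.0], [-0.092, -0.996, 0.0], [-0.996, 0.092, 0.003]]
dworld mm [-0.9  0.2 -0.2] shift cm now [ 0.02 -0.01  0.09] after turn [ 0.02 -0.01  0.09] turn rad [ 0.  0. -0.]
```

View pics/wrist9.png

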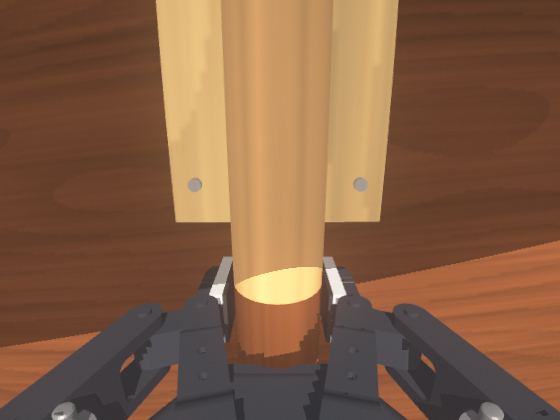

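Call:
drive_tool:
  commands:
    - [0,0,-0.5,0,0,0,255]
    - [0,0,-1,0,0,0,255]
    - [0,0,-1,0,0,0,255]
    - [0,0,-1,0,0,0,255]
    - [0,0,-1,0,0,0,255]
    - [0,0,-0.5,0,0,0,255]

```text
clock: 14.15
position: [450.2, 188.4, 60.0]
tool_rot: [4.0, 89.2, 178.7]
wrist_force: [-13.2, 1.3, 16.9]
finger_gap: 0.457
```

Call:
drive_tool:
  commands:
    - [0,0,-1,0,0,0,255]
    - [0,0,-1,0,0,0,255]
    - [0,0,-1,0,0,0,255]
    - [0,0,-1,0,0,0,255]
    - [0,0,-0.8,0,0,0,255]
    - [0,0,-0.5,0,0,0,255]
    - [0,0,0,0,0,0,255]

```text
clock: 14.85
position: [504.4, 183.5, 60.0]
tool_rot: [2.1, 89.4, 176.8]
wrist_force: [-10.6, -0.8, 12.5]
finger_gap: 0.459
```

Run:
```python
from h import *
from bench import sensors,cams
np.set_printoptions(suppress=True,precision=2)
for n in ["wrist","scene"]:
    d=cams.get_image(n); pickle.dump(d,open(f"pics/{n}10.pkl","wb"));cv2.imwrite(f"pics/{n}10.png",d["image"][:,:,::-1])
cv2.imwrite("pics/s10c.png",cv2.resize(d["image"][110:250,245:385,::-1],None,fx=4,fy=4,interpolation=cv2.INTER_CUBIC))
st=sensors.read_state();print(st["clock"],st["position"],st["wrist_force"],st["ft_torque"],st["finger_gap"])
```

```text
14.95 [504.42 183.51  60.07] [-10.13   0.79  11.65] [ 0.06  1.5  -0.15] 0.45721727903628745
```

View pics/wrist10.png

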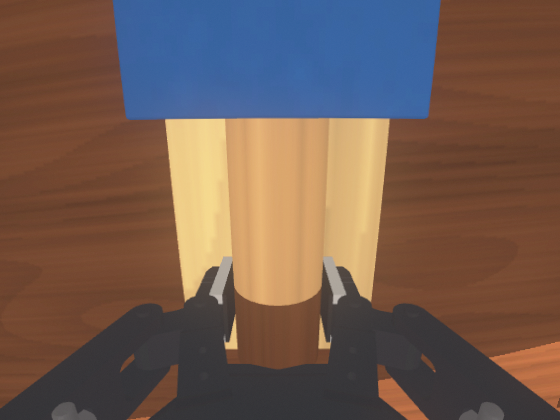

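View pics/s10c.png

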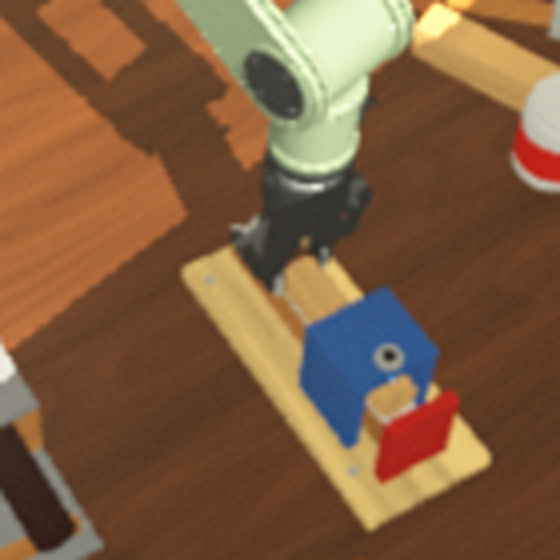

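The leg has slid in, its end just past the bridge at about (395,390) in the crop. About 22 mm remains. I ease the down force by 1 mm and continue.

Call:
drive_tool:
  commands:
    - [-0.1,0,-0.4,0,0,0,255]
    - [0,0,-0.6,0,0,0,255]
    - [0,0,-0.5,0,0,0,255]
    - [0,0,-0.3,0,0,0,255]
    - [0,0,0,0,0,0,255]

```text
clock: 15.45
position: [526.0, 181.4, 60.4]
tool_rot: [-4.7, 89.8, 170.0]
wrist_force: [0.2, 1.2, -1.5]
finger_gap: 0.455
```

Call:
drive_tool:
  commands:
    - [0,0,-0.15,0,0,0,255]
    - [0,0,-0.1,0,0,0,255]
    - [0,0,0,0,0,0,255]

```text
clock: 15.75
position: [526.0, 181.4, 60.3]
tool_rot: [1.1, 89.6, 175.8]
wrist_force: [-4.8, 1.6, 1.6]
finger_gap: 0.455
```

Call:
drive_tool:
  commands:
    - [0,0,-0.15,0,0,0,255]
    - [0,0,-0.15,0,0,0,255]
    - [0,0,0,0,0,0,255]

```text
clock: 16.05
position: [526.0, 181.5, 60.1]
tool_rot: [2.3, 89.2, 177.0]
wrist_force: [-13.6, 1.8, 8.8]
finger_gap: 0.452
```

Run:
```python
from h import *
from bench import sensors,cams
np.set_printoptions(suppress=True,precision=2)
for n in ["wrist","scene"]:
    d=cams.get_image(n); pickle.dump(d,open(f"pics/{n}11.pkl","wb"));cv2.imwrite(f"pics/{n}11.png",d["image"][:,:,::-1])
cv2.imwrite("pics/s11c.png",cv2.resize(d["image"][170:240,310:380,::-1],None,fx=8,fy=8,interpolation=cv2.INTER_CUBIC))
st=sensors.read_state();print(st["clock"],st["position"],st["wrist_force"],st["ft_torque"],st["finger_gap"])
```

```text
16.15 [525.96 181.54  60.11] [-12.09   2.81   7.97] [ 0.45  1.91 -0.15] 0.4550357793140971
```

View pics/s11c.png

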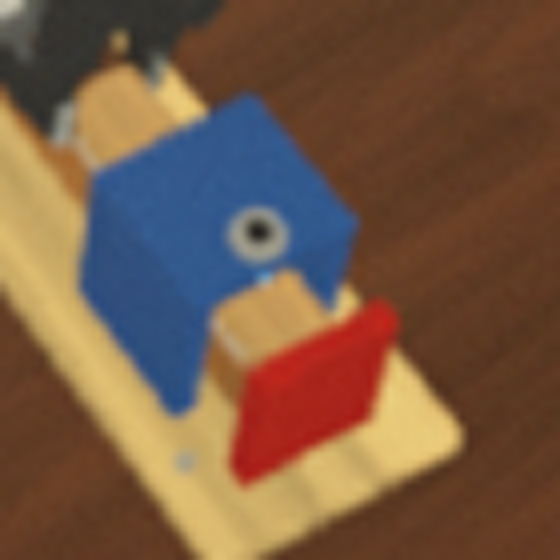

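The scene crop shows the leg end at the red stop. The TCP holds at 526.0 while the force rises to 13 N, so it is against the stop. I release it.

Call:
drive_tool:
  commands:
    - [0,0,0.15,0,0,0,255]
    - [0,0,0,0,0,0,130]
    - [0,0,0,0,0,0,100]
    - [0,0,0,0,0,0,50]
    - [0,0,0,0,0,0,0]
    - [0,0,0,0,0,0,0]
    - [0,0,0,0,0,0,0]
    - [0,0,0,0,0,0,0]

```text
clock: 16.95
position: [529.5, 181.0, 60.7]
tool_rot: [-0.3, 89.8, 174.4]
wrist_force: [-0.4, 0.2, -1.1]
finger_gap: 0.998
```

Run:
```python
from h import *
from bench import sensors,cams
np.set_printoptions(suppress=True,precision=2)
for n in ["scene","wrist"]:
    d=cams.get_image(n); pickle.dump(d,open(f"pics/{n}12.pkl","wb"));cv2.imwrite(f"pics/{n}12.png",d["image"][:,:,::-1])
st=sensors.read_state();print(st["clock"],st["position"],st["wrist_force"],st["ft_torque"],st["finger_gap"])
```

```text
17.05 [529.38 180.99  60.71] [-0.55 -0.34 -0.08] [ 0.   -0.02 -0.  ] 1.0008387595157926
```

View pics/wrist12.png

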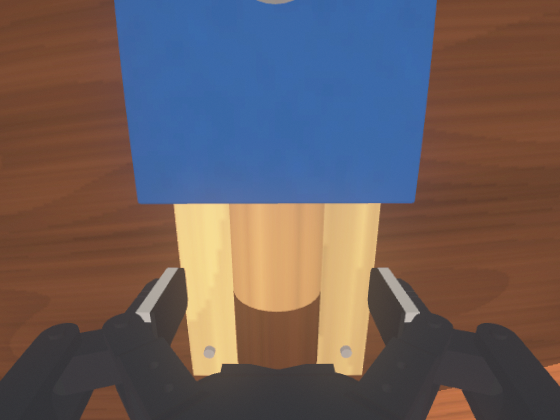

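Call:
drive_tool:
  commands:
    - [-1,0,0,0,0,0,0]
    - [-2.5,0,0,0,0,0,0]
    - [-3,0,0,0,0,0,0]
    - [-3,0,0,0,0,0,0]
    - [-3,0,-1,0,0,0,0]
    - [-3,0,-2,0,0,0,0]
    - [0,0,-3,0,0,0,0]
    - [0,0,-2,0,0,0,0]
    - [0,0,0,0,0,0,0]
    - [0,0,0,0,0,0,0]

```text
clock: 18.05
position: [609.0, 173.5, 215.5]
tool_rot: [0.6, 89.8, 175.3]
wrist_force: [-0.7, 1.1, -0.4]
finger_gap: 1.004
```

Run:
```python
from h import *
from bench import sensors,cams
np.set_printoptions(suppress=True,precision=1)
print("boundary",onz(pickle.load(open("pics/wrist12.pkl","rb")),[(277,311)],95))
for n in ["wrist","scene"]:
    d=cams.get_image(n); pickle.dump(d,open(f"pics/{n}13.pkl","wb"));cv2.imwrite(f"pics/{n}13.png",d["image"][:,:,::-1])
cv2.imwrite("pics/s13c.png",cv2.resize(d["image"][140:250,280:380,::-1],None,fx=5,fy=5,interpolation=cv2.INTER_CUBIC))
st=sensors.read_state();print(st["clock"],st["position"],st["wrist_force"],st["finger_gap"])
```

```text
boundary [[529.  181.8  95. ]]
18.15 [608.4 173.8 215.3] [-0.3  0.2  0.5] 0.9983014223480632
```

View pics/wrist13.png

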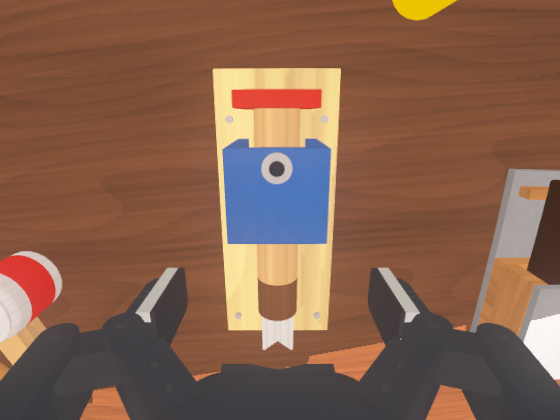

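View pics/s13c.png

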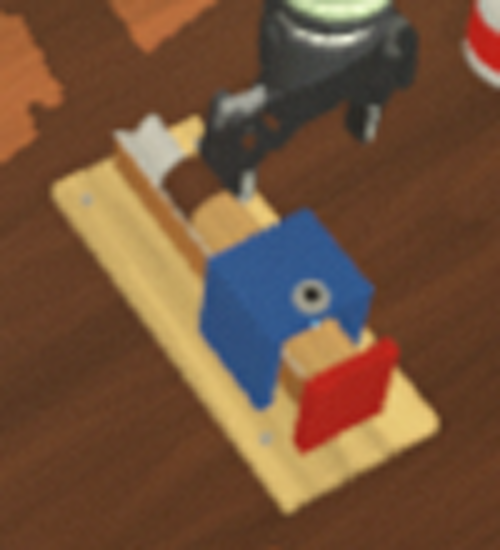

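Run:
```python
from h import *
np.set_printoptions(suppress=True,precision=1)
d=pickle.load(open("pics/wrist13.pkl","rb"))
cv2.imwrite("pics/w13c.png",cv2.resize(d["image"][80:160,215:345,::-1],None,fx=6,fy=6,interpolation=cv2.INTER_CUBIC))
print("cam",d["extrinsics"][:3,3],"stop top",onz(d,[(232,90),(321,90),(232,108),(321,108)],100))
```

```text
cam [685.  167.2 358.5] stop top [[705.  200.5 100. ]
 [698.6 132.  100. ]
 [691.7 202.3 100. ]
 [685.2 132.7 100. ]]
```

View pics/w13c.png

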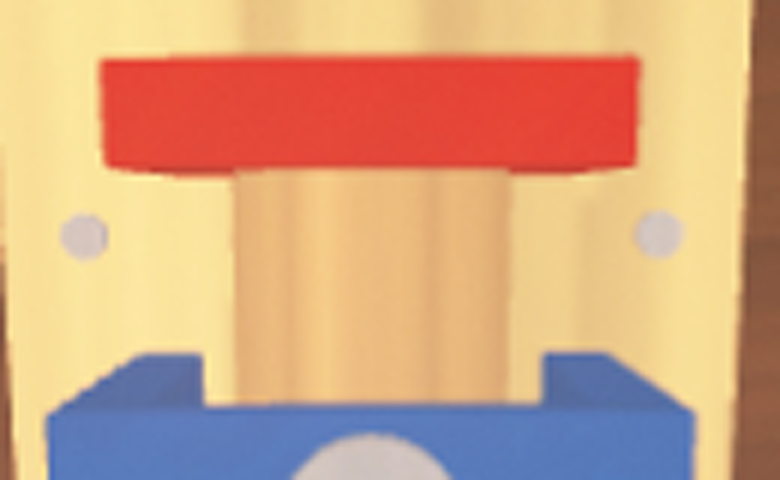

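The crop looks almost straight down the stop face. The leg end meets the red plate at about (275,108) with no gap, centred. The job is ready to hand in.

```bash
python3 -c "
from bench import manip,sensors
print(manip.job_done()); print(sensors.read_state()['clock'])"
```

```text
the job is handed in; nothing more can be done
None
the job is handed in; nothing more can be done
```

I drew the pale leg out of the rack, laid it in the open part of the jig groove and let go. I then took it again at its dark foot, slid it under the bridge to the red stop, released it and lifted clear, about 18 s in all.

**Last checks:**
- **At the stop:** the arm stopped advancing at x = 526 mm while the push rose to about 13 N.
- **Position after release:** the edge of the dark foot measured x = 529.0 mm, against 529.6 mm expected for a seated leg. The calibration is only good to about 2 mm, so this alone does not prove the 1.5 mm gap limit.
- **From above:** the wrist view, nearly straight down the stop face, shows the leg end on the red plate with no visible gap, centred in the groove.
- **Robot clear:** the fingers are open and well above everything, with wrist force near zero.

**Not measured or off:**
- **Flank forces:** I had no reading of the force on each flank. The leg looks evenly seated in the pictures.
- **Bystanders:** I did not measure them again at the end. The arm never went near them except the dark leg in the next lane, and it looked unmoved in the last views where it shows.
- **Camera disagreement:** the first top-camera estimate of the groove differed from the wrist view by about 4 mm sideways. I used the wrist view, and the leg seated at the expected height.

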